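# Switch off the cellar air cleaner and fit its clean filter

## Task

The air cleaner on the counter has been left running with its filter out. Turn its fan knob all the way back anticlockwise, against the off stop, and only then take the clean white filter with the green tab out of the wooden crate and slide it down into the slot in the air cleaner's top until it is fully home; guide it in rather than letting it drop, and let go. Leave the used brown filter in the crate and everything else where it stands.

Things in the scene. Friction and masses are not known exactly. Their poses are not given: they have to be found in the camera images.
- air_cleaner: White benchtop air cleaner, 240 (x) x 320 (y) x 130 mm high, too heavy to shift. Origin: centre of its underside, z up; its front (intake louvres) faces its own -x, its left is +y. On top: front left (-x, +y) the filter slot with black flared lips; behind it a wire fan guard 7 mm high; right (-y) the fan knob. Solid apart from the slot.
- fan_knob (a joint): Black pointer knob on a vertical axis. 0 rad = off: fully anticlockwise seen from above, at its end stop; grows clockwise to 4.71 (the other stop). Stays where it is left (0.12 N m to turn), no spring or clicks. Its pointer lies at (2.356 minus this value), anticlockwise from the air cleaner's +x: at off it points front left to a red mark on the grey plate.
- knob_axis (a point): On the fan knob's axis, at the top of its round grey scale plate (radius 54 mm, 142 mm above the counter); axes as the air cleaner's, not turning. Above it: a hub of radius 26 mm up to 15 mm, and across it an upright bar 14 mm thick, from 5 to 37 mm above this point, reaching 50 mm from the axis at the pointer end (white line on top) and 30 mm at the other.
- slot_mouth (a point): Centre of the filter slot's mouth, level with the casing's top (130 mm above the counter). Axes as the air cleaner's: the slot is 20 mm wide along x, 154 mm long along y and 105 mm deep. The flared lips round it stand 9 mm above this point and open to about 32 x 166 mm.
- clean_filter: Clean filter cassette: rigid upright slab, white frame and pleats, 16 (x) x 150 (y) x 120 mm tall, 0.18 to 0.35 kg. A green grip tab stands on the middle of its top edge: 12 mm thick (x), 70 mm long (y), 120 to 144 mm above the origin (centre of the underside). It may go in either way round. Fully home, its origin is 105 mm below slot_mouth and its frame stands 15 mm above the casing.
- used_filter: Used filter, same size and shape, brown all over (frame, pleats and tab). Stands in the other groove of the crate, 70 mm from the clean one; leave it there.
- filter_crate: Open wooden crate, 146 (x) x 172 (y) x 80 mm high, floor 8 mm thick, too heavy to shift. Origin: centre of its underside. Grooves 20 mm wide in its end walls, 35 mm either side of the centre along its x, hold the two filters upright, wide faces along x, 48 mm proud of the rim; which filter is in which groove varies.
- decanter_clear: Clear glass decanter, 116 mm wide, 215 mm high, loose; bystander. Origin: centre of its underside.
- decanter_amber: Amber glass decanter, 116 mm wide, 215 mm high, loose; bystander. Origin: centre of its underside.
- wine_bottle: Dark wine bottle with paper label, 76 mm wide, 300 mm high, standing loose; bystander. Origin: centre of its underside.
- filter_carton: Empty cardboard carton of the filter, 50 x 170 x 140 mm high, loose; bystander. Origin: centre of its underside.
- dust_brush: Dust brush with a wooden handle and grey bristles, about 200 mm long, lying on the counter, loose; bystander.
- screwdriver: Screwdriver with a red handle, about 200 mm long, lying on the counter, loose; bystander.
Mind the look-alikes: they are no part of the job. Of the things shaped like the clean_filter, the white one is meant.

How it is judged:
By the outcome, as a careful person would: the job done as asked, in the order asked, and still so for the second after the job is handed in, with the robot touching nothing.
It also fails if it takes over 72 s, if anything falls off the work surface, if the arm or the gripper's body presses on something with over 40 N, if the wrist force passes 120 N, or if a joint passes its speed limit or range.

## Robot

A 7-joint arm with a two-finger parallel gripper is mounted at the origin on the work surface. World frame = base frame: x ahead of the robot, y to its left, z up, the work surface at z = 0. Lengths are in m, angles in rad, forces in N, time in s.
With the tool pointing down it reaches from about 0.4 to 0.85 m from the base axis. Payload 10.4 kg.
Tool frame: the origin (TCP) lies between the finger pads; the fingertips stand bot.tcp_to_tips ahead of it and the grasp point (between the pads) lies 5 mm behind it (bot.tcp_to_tips is the distance from the TCP to the fingertips, in m); z points along the fingers, y is the line along which they close (so a half turn about z gives the same grasp; the last joint's range is limited). The gripper opens to 87 mm and grips with 3 to 60 N. Pads are 19 mm wide; open, the fingers measure 117 mm over their backs; the gripper's body (75 mm by 190 mm) begins 51 mm behind the grasp point.
Start: joints at [-1.289, 0.332, -0.065, 1.46, 0.022, 1.35, -0.088], TCP at [0.188, 0.596, 0.237] pointing down, gripper open.
Joint ranges: [-2.6, 2.6], [-0.5, 2.12], [-1.47, 1.34], [0.16, 2.42], [-1.27, 4.41], [0.06, 2.06], [-2.6, 2.6]. Speed limits (rad/s): [2.22, 2.22, 2.79, 2.79, 3.14, 3.14, 3.14].

## Interface

Orientations are given as a unit quaternion [x, y, z, w].
In Python, from plant import readout, grab_frame, get_calibration, job, bot gives the robot as it stands. The module is installed in compiled form; this text tells all that it offers.
- The arm moves only by the tool play_rows, never from a script. Its argument "plan" is a list of rows, each an object of numbers: "tx", "ty", "tz": the shift along the tool's x, y, z in cm; "wx", "wy", "wz": the turn, a rotation vector about the tool's x, y, z in degrees; "hand": the finger opening in cm, from 0 to 8.7. A call has 1 to 12 rows; each row is the pose to reach, as a shift and turn from the pose commanded when the call began, along the tool's axes at that moment; what a row does not reach only later rows make up. A row lasts 1/10 s, in which the tool goes at most 50 mm and 8.59 degrees, less where a joint would pass 70% of its speed; a pose out of reach is approached as far as the arm can. A call with a gripper value outside its range is refused whole. The fingers move at their own pace and stop on an object; "newtons" is the grip in N (left out, the last holds). Time passes only in rows, so rows that repeat a pose let the fingers close. It gives the time, the measured TCP pose, the force, the opening and the grip force at its end, in the units of the state.
- readout.sense(): the state, without advancing time (a new reading comes with each control period).
- grab_frame(name): name is "side" or "top"; returns (picture, depth): 400x640x3 uint8, blue, green, red; 400x640 float32, m along the optical axis (not along the pixel's ray), 0 where there is no reading.
- get_calibration(name): a dict with "K" (3x3 intrinsics, pixels), "cam_to_world" (4x4, takes a point from camera to world coordinates). Camera axes: x right, y up, looking along -z (the intrinsics and any distortion apply to the point x, -y, -z); pixel columns grow to the right and rows downward; lengths in m; the calibration is good to about 2 mm. A picture is of the moment at which its call begins. get_calibration takes no time and is no camera call.
- job.hand_in(): hands the job in; it is judged then, once.
The state is a dict: "time_s": time; "joint_pos": joint angles; "dq": joint speeds; "joint_torque": joint torques, N m; "ee_pos": TCP position; "eef_rot": TCP orientation; "ft_force": force on the tool from outside, world axes, zero at the start; "torque": the same for the moment, N m; "finger_gap": finger opening in m; "grip_force": force on a finger pad.
Only numpy, scipy, OpenCV 4.12 (cv2) and the standard library are available. Lean on these libraries where they do the work, as an engineer would, in place of code of your own. Each camera call takes 0.05 s, during which the arm holds its last target. There are 200 camera calls.

## Working session

There is one attempt and no reset: what is moved stays moved. The work goes in short steps, Python scripts to look and compute and a tool call to move; the robot and the scene stay as the last step left them, time stands still between calls to the robot, and variables do not carry over. Pictures are saved under pics/ and viewed, at most 10 in all, crops included, and the job is handed in when it is done.

Besides the shell and the picture viewer there is one more tool, called as name(argument=value, ...), one argument or row to a line, values as JSON. play_rows: Moves the arm, as the interface text tells. Its arguments: {"type":"object","properties":{"plan":{"type":"array","items":{"type":"object","properties":{"tx":{"type":"number"},"ty":{"type":"number"},"tz":{"type":"number"},"wx":{"type":"number"},"wy":{"type":"number"},"wz":{"type":"number"},"hand":{"type":"number"}}}},"newtons":{"type":"number"}},"required":["plan"]}

```bash
mkdir -p pics
cat > h.py <<'E'
import numpy as np, cv2
from plant import readout, grab_frame, get_calibration, job, bot
def cloud(name):
    im,d=grab_frame(name); c=get_calibration(name); K=c["K"]; T=np.array(c["cam_to_world"])
    v,u=np.mgrid[0:400,0:640]
    x=(u-K[0][2])/K[0][0]*d; y=(v-K[1][2])/K[1][1]*d
    P=np.stack([x,-y,-d],-1)@T[:3,:3].T+T[:3,3]
    P[d==0]=np.nan
    return im,d,P
E
python3 - <<'E'
from h import *
for n in("side","top"):
    im,d,P=cloud(n); cv2.imwrite(f"pics/{n}0.png",im); np.savez(f"{n}0.npz",im=im,P=P)
    c=get_calibration(n);print(c)
print(bot.tcp_to_tips, readout.sense())
E
```

```text
{'K': array([[498.65805158,   0.        , 311.18222602],
       [  0.        , 498.65805158, 202.10985022],
       [  0.        ,   0.        ,   1.        ]]), 'cam_to_world': array([[ 0.07605691,  0.71931681, -0.6905061 , -0.67105723],
       [-0.99701614,  0.04569732, -0.06221395, -0.1080844 ],
       [-0.01319726,  0.69317752,  0.72064607,  1.40434382],
       [ 0.        ,  0.        ,  0.        ,  1.        ]])}
{'K': array([[477.8505058 ,   0.        , 320.34340451],
       [  0.        , 477.8505058 , 206.25307288],
       [  0.        ,   0.        ,   1.        ]]), 'cam_to_world': array([[ 0.01257395,  0.99734695, -0.07170053,  0.43349809],
       [-0.99990987,  0.012879  ,  0.00379374,  0.02206944],
       [ 0.00470711,  0.07164636,  0.99741899,  1.65777634],
       [ 0.        ,  0.        ,  0.        ,  1.        ]])}
0.014 {'time_s': 0.1, 'joint_pos': array([-1.28859639,  0.33281427, -0.06467434,  1.46087287,  0.0216354 ,
        1.34987203, -0.08852156]), 'dq': array([-0.00022993, -0.00081107,  0.00052425, -0.00165308,  0.00090123,
       -0.00196865,  0.00092431]), 'joint_torque': array([ 1.34620415e-03, -6.24541426e+01,  2.45602144e-02, -3.90716600e+01,
       -6.14948873e-02,  3.66137666e-02,  6.05639980e-05]), 'ee_pos': array([0.1874942 , 0.59587229, 0.23582251]), 'eef_rot': array([ 1.51819829e-01,  9.88407981e-01, -6.33523268e-04, -4.69335962e-05]), 'ft_force': array([-0.51423485,  1.05686336, -0.37591068]), 'torque': array([ 0.02522888, -0.03814505, -0.03821364]), 'grip_force': 0.0, 'finger_gap': 0.08658509463432597}
```

View pics/top0.png

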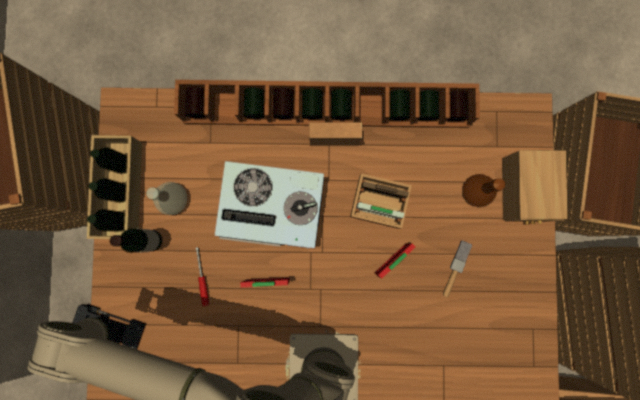

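View pics/side0.png

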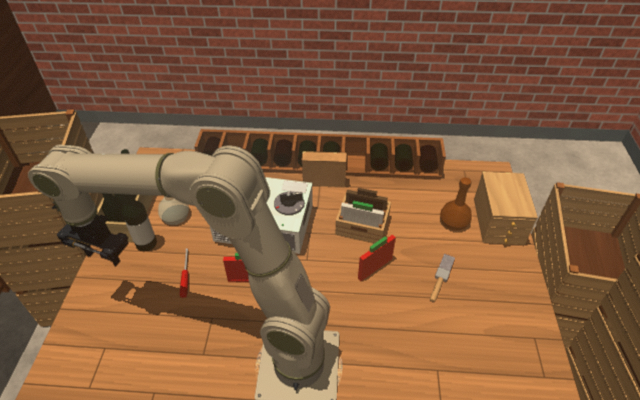

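Top view: the air cleaner is at about (270,205), with the knob at (301,208) and the slot at (249,218). The crate is at (381,201). Things shaped like the filter:
- white with a green tab, in the crate, at (381,210)
- brown, in the crate, at (385,190)
- red with green tabs, on the counter, at (265,283) and (395,260)

The white one in the crate fits the description. I'll check it in an enlarged crop.

Run:
```python
from h import *
z=np.load("top0.npz"); im,P=z["im"],z["P"]
cv2.imwrite("pics/crop1.png",cv2.resize(im[155:255,210:415],None,fx=3.9,fy=3.9,interpolation=cv2.INTER_CUBIC))
X,Y,Z=P[...,0],P[...,1],P[...,2]
def pts(u0,u1,v0,v1,z0,z1):
    S=P[v0:v1,u0:u1].reshape(-1,3); return S[(S[:,2]>z0)&(S[:,2]<z1)]
def rect(n,S):
    r=cv2.minAreaRect((S[:,:2]*1000).astype(np.float32)); print(n,len(S),r,"mean",S.mean(0)*1000)
rect("cleaner top",pts(205,335,150,255,.120,.150))
rect("knob bar",pts(275,330,185,230,.165,.2))
rect("plate",pts(275,330,185,230,.138,.149))
rect("crate rim",pts(345,420,165,235,.07,.09))
B=pts(345,420,165,235,.11,.17)
print(np.histogram(B[:,0],12),np.nanmin(B,0),np.nanmax(B,0))
h=cv2.cvtColor(im,cv2.COLOR_BGR2HSV)
g=(h[...,0]>45)&(h[...,0]<85)&(h[...,1]>90); m=np.zeros_like(g);m[165:235,345:420]=1
rect("green",P[g&m]); S=P[g&m];print(np.percentile(S[:,2],[5,50,95]))
w=(h[...,1]<70)&(h[...,2]>120)&m&(Z>.1); rect("white",P[w])
# dark lips
dk=(h[...,2]<60); m=np.zeros_like(g);m[200:232,215:282]=1
rect("lips",P[dk&m&(Z>.125)&(Z<.15)])
print("wht z",np.median(P[w][:,2]), "top z",np.median(Z[240,225:310]))
```

```text
cleaner top 6886 ((544.5045166015625, 180.79428100585938), (320.9701843261719, 247.53878784179688), 83.64611053466797) mean [548.84540741 181.30995637 132.92674723]
knob bar 125 ((538.6737670898438, 70.9479751586914), (19.97591781616211, 78.66548156738281), 18.726924896240234) mean [538.44280444  71.3927528  179.22584771]
plate 593 ((545.934326171875, 92.16184997558594), (127.86617279052734, 136.71917724609375), 0.7267127633094788) mean [535.64444279  84.06961524 142.96904257]
crate rim 609 ((568.2747192382812, -185.4154052734375), (172.97317504882812, 147.8638153076172), 77.20915985107422) mean [ 567.75724424 -182.97007476   80.10276233]
(array([32, 75, 74, 54, 16,  0,  0, 26, 74, 74, 59, 31]), array([0.5120982 , 0.52148575, 0.53087329, 0.54026083, 0.54964838,
       0.55903592, 0.56842346, 0.57781101, 0.58719855, 0.59658609,
       0.60597364, 0.61536118, 0.62474872])) [ 0.5120982  -0.26560136  0.11024051] [ 0.62474872 -0.10276832  0.16189325]
green 64 ((534.8782958984375, -175.2479248046875), (64.56718444824219, 10.019097328186035), 76.7979507446289) mean [nan nan nan]
[nan nan nan]
white 131 ((534.3515014648438, -176.98126220703125), (149.9150390625, 15.66616153717041), 77.49412536621094) mean [ 534.66367617 -173.95176813  129.05923113]
lips 213 ((524.8905639648438, 243.40692138671875), (165.53587341308594, 71.77648162841797), 85.02890014648438) mean [510.80398024 247.03099109 135.06489712]
wht z 0.12886178218125077 top z 0.1290333721407757
```

View pics/crop1.png

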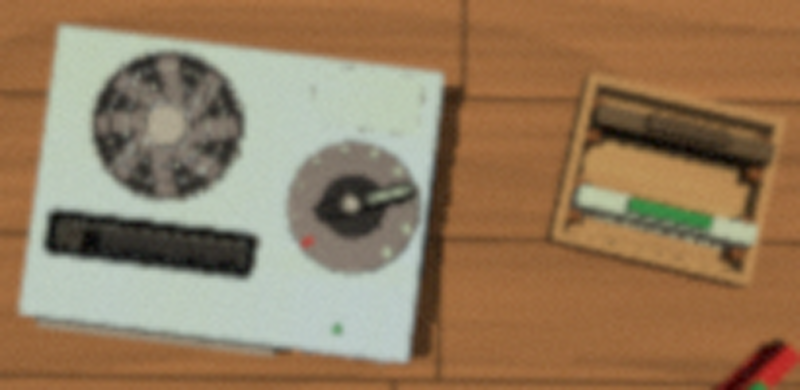

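The crop confirms it: the white filter with the green tab is the crate's near-side filter, at crop (668,215). The knob pointer points right (-y), at crop (410,190), and the red off mark is at (307,242). Next I'll refine the poses on rectified planes.

```bash
cat >> h.py <<'E'
def project(name,W):
    c=get_calibration(name);T=np.linalg.inv(np.array(c["cam_to_world"]));K=c["K"]
    p=np.asarray(W,float)@T[:3,:3].T+T[:3,3]; return np.stack([K[0][2]+K[0][0]*p[...,0]/-p[...,2],K[1][2]+K[1][1]*-p[...,1]/-p[...,2]],-1)
def rectify(name,im,x0,x1,y0,y1,z,s=2000.):
    # row = (x1-x)*s, col=(y1-y)*s
    n,m=int((x1-x0)*s),int((y1-y0)*s); r,c=np.mgrid[0:n,0:m]
    W=np.stack([x1-r/s,y1-c/s,np.full(r.shape,z)],-1); uv=project(name,W).astype(np.float32)
    return cv2.remap(im,uv[...,0],uv[...,1],cv2.INTER_CUBIC)
def largest(mask):
    cs,_=cv2.findContours(mask.astype(np.uint8),cv2.RETR_EXTERNAL,cv2.CHAIN_APPROX_NONE); return max(cs,key=cv2.contourArea)
def toW(p,x1,y1,s=2000.): return (x1-p[1]/s, y1-p[0]/s)
E
python3 - <<'E'
from h import *
im=np.load("top0.npz")["im"]
def show(n,b,z,f,**k):
    r=rectify("top",im,*b,z); hs=cv2.cvtColor(r,cv2.COLOR_BGR2HSV).astype(int); m=f(hs,r.astype(int)); m=cv2.morphologyEx(m.astype(np.uint8),cv2.MORPH_CLOSE,np.ones((9,9)))
    c=largest(m); q=cv2.minAreaRect(c); e=cv2.minEnclosingCircle(c); el=cv2.fitEllipse(c)
    print(n,"rect",np.round(toW(q[0],b[1],b[3]),4),np.round(np.array(q[1])/2,1),round(q[2],2),"ell",np.round(toW(el[0],b[1],b[3]),4),np.round(np.array(el[1])/2,1),el[2])
show("case",(.38,.70,.0,.36),.130,lambda h,r:(r[...,0]>135)|(0))
show("lips",(.48,.57,.14,.34),.139,lambda h,r:h[...,2]<95)
show("plate",(.46,.61,.015,.155),.142,lambda h,r:h[...,2]<150)
show("tab",(.48,.60,-.28,-.08),.152,lambda h,r:(h[...,0]>45)&(h[...,0]<85)&(h[...,1]>90))
show("frame",(.48,.58,-.28,-.08),.128,lambda h,r:(r[...,1]>110)&((h[...,1]<90)|((h[...,0]>45)&(h[...,0]<85))))
E
```

```text
case rect [0.5479 0.181 ] [321.2 242. ] 6.35 ell [0.5481 0.1805] [278.6 383.9] 96.43299865722656
lips rect [0.5056 0.2452] [170.2  37.7] 7.27 ell [0.5053 0.2442] [ 37.6 226.1] 96.43892669677734
plate rect [0.526  0.0745] [130. 118.] 90.0 ell [0.532  0.0689] [114.4 136.8] 147.31634521484375
tab rect [ 0.534  -0.1765] [67.4 11.5] 12.31 ell [ 0.5343 -0.1766] [10.9 87.9] 102.65394592285156
frame rect [ 0.5317 -0.1759] [153.1  27.8] 12.38 ell [ 0.5328 -0.1746] [ 27.  166.4] 102.47021484375
```

Run:
```python
from h import *
im=np.load("top0.npz")["im"]
b=(.45,.62,.0,.17)
r=rectify("top",im,*b,.142); g=cv2.GaussianBlur(cv2.cvtColor(r,cv2.COLOR_BGR2GRAY),(7,7),0)
c=cv2.HoughCircles(g,cv2.HOUGH_GRADIENT_ALT,1.5,50,param1=80,param2=.5,minRadius=95,maxRadius=118)
print(c)
if c is not None: print([np.round(toW(k[:2],b[1],b[3]),4) for k in c[0]])
r=rectify("top",im,*b,.179);g=cv2.cvtColor(r,cv2.COLOR_BGR2GRAY)
cv2.imwrite("pics/knob.png",np.hstack([rectify("top",im,*b,.142),r]))
```

```text
[[[181.5     162.      109.08647]]]
[array([0.539 , 0.0792], dtype=float32)]
```

View pics/knob.png

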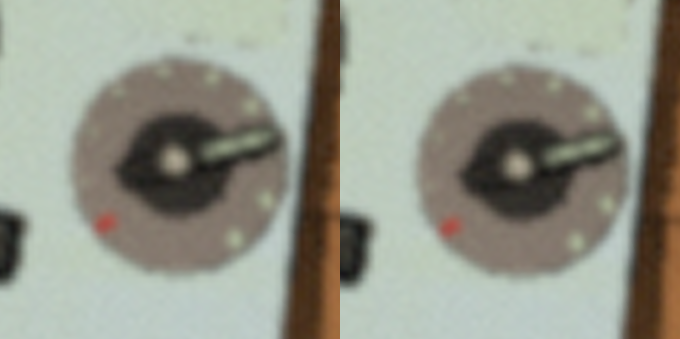

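```bash
cat >> h.py <<'E'
from scipy.spatial.transform import Rotation as R
def goal(*targets):
    """targets: (x,y,z,psi deg of tool y, tool straight down) -> row numbers"""
    s=readout.sense(); R0=R.from_quat(s["eef_rot"]); p0=np.array(s["ee_pos"])
    yx=R0.as_matrix()[:,1]; print("t",round(s["time_s"],2),"p",np.round(p0,4),"psi",round(np.degrees(np.arctan2(yx[1],yx[0])),2),"q",np.round(s["joint_pos"],2),"F",np.round(s["ft_force"],1),"gap",round(s["finger_gap"],4),round(s["grip_force"],1))
    for x,y,z,psi in targets:
        a=np.radians(psi); Y=np.array([np.cos(a),np.sin(a),0]); Zt=np.array([0,0,-1.]); M=np.column_stack([np.cross(Y,Zt),Y,Zt])
        d=R0.inv().apply(np.array([x,y,z])-p0)*100; w=np.degrees((R0.inv()*R.from_matrix(M)).as_rotvec())
        print("t",np.round(d,2),"w",np.round(w,2))
E
python3 - <<'E'
from h import *
goal((.33,.32,.29,45),(.538,.0805,.26,15))
E
```

```text
t 0.1 p [0.1875 0.5959 0.2358] psi 72.54 q [-1.29  0.33 -0.06  1.46  0.02  1.35 -0.09] F [-0.5  1.1 -0.4] gap 0.0866 0.0
t [-21.87 -22.05  -5.39] w [-7.000e-02  2.000e-02  2.754e+01]
t [-48.9  -38.65  -2.36] w [-6.000e-02  4.000e-02  5.754e+01]
```

play_rows(
  plan=[
    {"tx":-3.6,"ty":-3.3,"tz":-0.9,"wz":4.5,"hand":5},
    {"tx":-7.2,"ty":-6.7,"tz":-1.8,"wz":9,"hand":5},
    {"tx":-10.8,"ty":-10,"tz":-2.7,"wz":14,"hand":5},
    {"tx":-14.4,"ty":-14,"tz":-3.6,"wz":18,"hand":5},
    {"tx":-18,"ty":-18,"tz":-4.5,"wz":23,"hand":5},
    {"tx":-22,"ty":-22,"tz":-5.4,"wz":27.5,"hand":5},
    {"tx":-25.5,"ty":-24,"tz":-5.4,"wz":32,"hand":5},
    {"tx":-29.5,"ty":-26.5,"tz":-5,"wz":37,"hand":5},
    {"tx":-33.5,"ty":-29,"tz":-4.5,"wz":42,"hand":5},
    {"tx":-37.5,"ty":-31.5,"tz":-4,"wz":47,"hand":5},
    {"tx":-41.5,"ty":-34,"tz":-3.4,"wz":52,"hand":5},
    {"tx":-45,"ty":-36.3,"tz":-2.8,"wz":57.5,"hand":5},
  ],
)

```text
$.plan[0]: bad value
```

Run:
```python
from h import *
goal((.538,.0805,.20,15),(.538,.0805,.175,15))
```

```text
t 0.1 p [0.1875 0.5959 0.2358] psi 72.54 q [-1.29  0.33 -0.06  1.46  0.02  1.35 -0.09] F [-0.5  1.1 -0.4] gap 0.0866 0.0
t [-48.9  -38.64   3.64] w [-6.000e-02  4.000e-02  5.754e+01]
t [-48.9  -38.63   6.14] w [-6.000e-02  4.000e-02  5.754e+01]
```

play_rows(
  plan=[
    {"tx":-3.6,"ty":-3.3,"tz":-0.9,"wx":0,"wy":0,"wz":4.5,"hand":5},
    {"tx":-7.2,"ty":-6.7,"tz":-1.8,"wx":0,"wy":0,"wz":9,"hand":5},
    {"tx":-10.8,"ty":-10,"tz":-2.7,"wx":0,"wy":0,"wz":14,"hand":5},
    {"tx":-14.4,"ty":-14,"tz":-3.6,"wx":0,"wy":0,"wz":18,"hand":5},
    {"tx":-18,"ty":-18,"tz":-4.5,"wx":0,"wy":0,"wz":23,"hand":5},
    {"tx":-22,"ty":-22,"tz":-5.4,"wx":0,"wy":0,"wz":27.5,"hand":5},
    {"tx":-25.5,"ty":-24,"tz":-5.4,"wx":0,"wy":0,"wz":32,"hand":5},
    {"tx":-29.5,"ty":-26.5,"tz":-5,"wx":0,"wy":0,"wz":37,"hand":5},
    {"tx":-33.5,"ty":-29,"tz":-4.5,"wx":0,"wy":0,"wz":42,"hand":5},
    {"tx":-37.5,"ty":-31.5,"tz":-4,"wx":0,"wy":0,"wz":47,"hand":5},
    {"tx":-41.5,"ty":-34,"tz":-3.4,"wx":0,"wy":0,"wz":52,"hand":5},
    {"tx":-45,"ty":-36.3,"tz":-2.8,"wx":0,"wy":0,"wz":57.5,"hand":5},
  ],
)

```text
time_s: 1.3
ee_pos: [0.5089, 0.1127, 0.2643]
eef_rot: [0.61, 0.792, 0.0, 0.0]
ft_force: [0.5, 1.6, 0.4]
finger_gap: 0.0499
grip_force: 0.0
```

Run:
```python
from h import *
goal((.538,.0805,.20,15),(.538,.0805,.175,15))
```

```text
t 1.3 p [0.5089 0.1127 0.2643] psi 14.78 q [-0.73  0.08  0.46  1.71 -0.04  1.36 -0.01] F [0.5 1.6 0.4] gap 0.0499 0.0
t [-3.85  1.99  6.43] w [ 0.01  0.01 -0.22]
t [-3.85  1.99  8.93] w [ 0.01  0.01 -0.22]
```

play_rows(
  plan=[
    {"tx":-2,"ty":1,"tz":1,"wx":0,"wy":0,"wz":0,"hand":5},
    {"tx":-3.9,"ty":2,"tz":3,"wx":0,"wy":0,"wz":0,"hand":5},
    {"tx":-3.9,"ty":2,"tz":6,"wx":0,"wy":0,"wz":0,"hand":5},
    {"tx":-3.9,"ty":2,"tz":6,"wx":0,"wy":0,"wz":0,"hand":5},
    {"tx":-3.9,"ty":2,"tz":6,"wx":0,"wy":0,"wz":0,"hand":5},
  ],
)

```text
time_s: 1.8
ee_pos: [0.5369, 0.0827, 0.2047]
eef_rot: [0.608, 0.794, -0.0, -0.0]
ft_force: [-0.3, -0.1, 0.6]
finger_gap: 0.0503
grip_force: 0.0
```

Run:
```python
from h import *
goal((.538,.0805,.1745,15))
im,d,P=cloud("side")
cv2.imwrite("pics/side1.png",cv2.resize(im[130:270,190:400],None,fx=3.8,fy=3.8,interpolation=cv2.INTER_CUBIC))
```

```text
t 1.8 p [0.5369 0.0827 0.2047] psi 15.06 q [-0.67  0.18  0.49  1.75 -0.09  1.24  0.1 ] F [-0.3 -0.1  0.6] gap 0.0503 0.0
t [-0.24  0.05  3.02] w [-0.07 -0.    0.06]
```

View pics/side1.png

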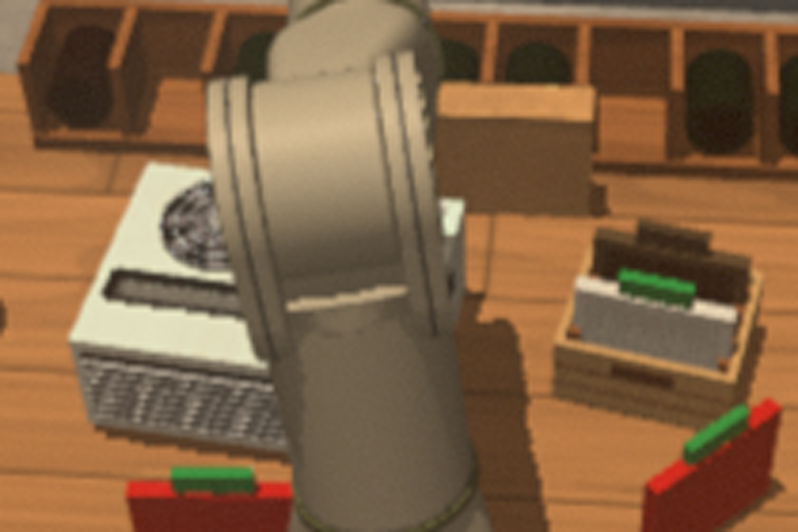

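The arm hides the knob, and the crate is clear. I'll lower and close gently, then check the side force.

play_rows(
  plan=[
    {"tx":-0.2,"ty":0,"tz":1.5,"wx":0,"wy":0,"wz":0,"hand":5},
    {"tx":-0.2,"ty":0,"tz":2.8,"wx":0,"wy":0,"wz":0,"hand":5},
    {"tx":-0.2,"ty":0,"tz":3,"wx":0,"wy":0,"wz":0,"hand":5},
    {"tx":-0.2,"ty":0,"tz":3,"wx":0,"wy":0,"wz":0,"hand":3},
    {"tx":-0.2,"ty":0,"tz":3,"wx":0,"wy":0,"wz":0,"hand":0.5},
    {"tx":-0.2,"ty":0,"tz":3,"wx":0,"wy":0,"wz":0,"hand":0.5},
    {"tx":-0.2,"ty":0,"tz":3,"wx":0,"wy":0,"wz":0,"hand":0.5},
    {"tx":-0.2,"ty":0,"tz":3,"wx":0,"wy":0,"wz":0,"hand":0.5},
    {"tx":-0.2,"ty":0,"tz":3,"wx":0,"wy":0,"wz":0,"hand":0.5},
  ],
  newtons=20,
)

```text
time_s: 2.75
ee_pos: [0.5361, 0.08, 0.1746]
eef_rot: [0.609, 0.793, -0.002, -0.002]
ft_force: [-12.2, -2.6, 6.8]
finger_gap: 0.0139
grip_force: 20.0
```

Run:
```python
from h import *
goal((.538,.0805,.1745,115))
s=readout.sense();print(s["torque"])
```

```text
t 2.75 p [0.5361 0.08   0.1746] psi 15.01 q [-0.66  0.2   0.49  1.78 -0.1   1.18  0.12] F [-12.2  -2.6   6.8] gap 0.0139 20.0
t [0.   0.2  0.01] w [ -0.15  -0.25 -99.99]
[-0.72024593  2.66489172 -0.08303622]
```

play_rows(
  plan=[
    {"tx":0,"ty":-0.2,"tz":0,"wx":0,"wy":0,"wz":0,"hand":0.5},
    {"tx":0,"ty":-0.2,"tz":0,"wx":0,"wy":0,"wz":0,"hand":0.5},
    {"tx":0,"ty":-0.2,"tz":0,"wx":0,"wy":0,"wz":-6,"hand":0.5},
    {"tx":0,"ty":-0.2,"tz":0,"wx":0,"wy":0,"wz":-12,"hand":0.5},
    {"tx":0,"ty":-0.2,"tz":0,"wx":0,"wy":0,"wz":-18,"hand":0.5},
    {"tx":0,"ty":-0.2,"tz":0,"wx":0,"wy":0,"wz":-24,"hand":0.5},
    {"tx":0,"ty":-0.2,"tz":0,"wx":0,"wy":0,"wz":-30,"hand":0.5},
    {"tx":0,"ty":-0.2,"tz":0,"wx":0,"wy":0,"wz":-30,"hand":0.5},
  ],
  newtons=45,
)

```text
time_s: 3.55
ee_pos: [0.5366, 0.0804, 0.1746]
eef_rot: [0.381, 0.924, 0.001, 0.001]
ft_force: [4.2, 1.9, -3.1]
finger_gap: 0.0136
grip_force: 45.0
```

Run:
```python
from h import *
goal((.536,.0805,.1745,115))
s=readout.sense();print(s["torque"])
```

```text
t 3.55 p [0.5366 0.0804 0.1746] psi 45.15 q [-0.62  0.2   0.43  1.79 -0.09  1.18  0.63] F [ 4.2  1.9 -3.1] gap 0.0136 45.0
t [ 0.05 -0.04  0.01] w [ 5.000e-02  9.000e-02 -6.985e+01]
[ 0.37985305 -1.02799998  0.08380603]
```

play_rows(
  plan=[
    {"tx":0,"ty":0,"tz":0,"wx":0,"wy":0,"wz":-7,"hand":0.5},
    {"tx":0,"ty":0,"tz":0,"wx":0,"wy":0,"wz":-14,"hand":0.5},
    {"tx":0,"ty":0,"tz":0,"wx":0,"wy":0,"wz":-21,"hand":0.5},
    {"tx":0,"ty":0,"tz":0,"wx":0,"wy":0,"wz":-28,"hand":0.5},
    {"tx":0,"ty":0,"tz":0,"wx":0,"wy":0,"wz":-35,"hand":0.5},
    {"tx":0,"ty":0,"tz":0,"wx":0,"wy":0,"wz":-42,"hand":0.5},
    {"tx":0,"ty":0,"tz":0,"wx":0,"wy":0,"wz":-49,"hand":0.5},
    {"tx":0,"ty":0,"tz":0,"wx":0,"wy":0,"wz":-56,"hand":0.5},
    {"tx":0,"ty":0,"tz":0,"wx":0,"wy":0,"wz":-63,"hand":0.5},
    {"tx":0,"ty":0,"tz":0,"wx":0,"wy":0,"wz":-70,"hand":0.5},
    {"tx":0,"ty":0,"tz":0,"wx":0,"wy":0,"wz":-77,"hand":0.5},
    {"tx":0,"ty":0,"tz":0,"wx":0,"wy":0,"wz":-77,"hand":0.5},
  ],
)

```text
time_s: 4.75
ee_pos: [0.5368, 0.0825, 0.1747]
eef_rot: [-0.277, 0.961, 0.001, 0.002]
ft_force: [6.2, 9.2, -5.9]
finger_gap: 0.0138
grip_force: 45.0
```

Run:
```python
from h import *
goal((.5365,.0802,.215,-57.8))
```

```text
t 4.75 p [0.5368 0.0825 0.1747] psi 122.21 q [-0.5   0.19  0.3   1.78 -0.06  1.18  1.95] F [ 6.2  9.2 -5.9] gap 0.0138 45.0
t [ 0.13 -0.17 -4.03] w [-3.2000e-01  1.0000e-01 -1.7999e+02]
```

play_rows(
  plan=[
    {"tx":0,"ty":0,"tz":0,"wx":0,"wy":0,"wz":0,"hand":5},
    {"tx":0,"ty":0,"tz":0,"wx":0,"wy":0,"wz":0,"hand":5},
    {"tx":0,"ty":0,"tz":-1,"wx":0,"wy":0,"wz":0,"hand":5},
    {"tx":0,"ty":0,"tz":-3,"wx":0,"wy":0,"wz":0,"hand":5},
    {"tx":0,"ty":0,"tz":-4,"wx":0,"wy":0,"wz":8,"hand":5},
    {"tx":0,"ty":0,"tz":-4,"wx":0,"wy":0,"wz":16,"hand":5},
    {"tx":0,"ty":0,"tz":-4,"wx":0,"wy":0,"wz":24,"hand":5},
    {"tx":0,"ty":0,"tz":-4,"wx":0,"wy":0,"wz":32,"hand":5},
    {"tx":0,"ty":0,"tz":-4,"wx":0,"wy":0,"wz":40,"hand":5},
    {"tx":0,"ty":0,"tz":-4,"wx":0,"wy":0,"wz":48,"hand":5},
    {"tx":0,"ty":0,"tz":-4,"wx":0,"wy":0,"wz":56,"hand":5},
    {"tx":0,"ty":0,"tz":-4,"wx":0,"wy":0,"wz":64,"hand":5},
  ],
)

```text
time_s: 5.95
ee_pos: [0.5359, 0.0796, 0.2153]
eef_rot: [0.279, 0.96, 0.0, 0.0]
ft_force: [0.4, 0.6, 0.6]
finger_gap: 0.0498
grip_force: 0.0
```

play_rows(
  plan=[
    {"tx":0,"ty":0,"tz":0,"wx":0,"wy":0,"wz":8,"hand":5},
    {"tx":0,"ty":0,"tz":0,"wx":0,"wy":0,"wz":16,"hand":5},
    {"tx":0,"ty":0,"tz":0,"wx":0,"wy":0,"wz":24,"hand":5},
    {"tx":0,"ty":0,"tz":0,"wx":0,"wy":0,"wz":32,"hand":5},
    {"tx":0,"ty":0,"tz":0,"wx":0,"wy":0,"wz":40,"hand":5},
    {"tx":0,"ty":0,"tz":0,"wx":0,"wy":0,"wz":48,"hand":5},
    {"tx":0,"ty":0,"tz":0,"wx":0,"wy":0,"wz":56,"hand":5},
    {"tx":0,"ty":0,"tz":0,"wx":0,"wy":0,"wz":64,"hand":5},
    {"tx":0,"ty":0,"tz":0,"wx":0,"wy":0,"wz":72,"hand":5},
    {"tx":0,"ty":0,"tz":0,"wx":0,"wy":0,"wz":80,"hand":5},
    {"tx":0,"ty":0,"tz":0,"wx":0,"wy":0,"wz":88,"hand":5},
    {"tx":0,"ty":0,"tz":0,"wx":0,"wy":0,"wz":96,"hand":5},
  ],
)

```text
time_s: 7.15
ee_pos: [0.5359, 0.0796, 0.2153]
eef_rot: [0.9, 0.435, 0.0, -0.0]
ft_force: [-0.0, -0.1, 0.2]
finger_gap: 0.0503
grip_force: 0.0
```

Run:
```python
from h import *
goal((.5366,.0826,.1745,-57.8))
```

```text
t 7.15 p [0.5359 0.0796 0.2153] psi -38.39 q [-0.71  0.17  0.54  1.74 -0.09  1.26 -0.82] F [-0.  -0.1  0.2] gap 0.0503 0.0
t [ 0.27 -0.13  4.08] w [ 0.   -0.02 19.41]
```

play_rows(
  plan=[
    {"tx":0.3,"ty":-0.1,"tz":0,"wx":0,"wy":0,"wz":8,"hand":5},
    {"tx":0.3,"ty":-0.1,"tz":0,"wx":0,"wy":0,"wz":16,"hand":5},
    {"tx":0.3,"ty":-0.1,"tz":1,"wx":0,"wy":0,"wz":19.5,"hand":5},
    {"tx":0.3,"ty":-0.1,"tz":3,"wx":0,"wy":0,"wz":19.5,"hand":5},
    {"tx":0.3,"ty":-0.1,"tz":4.1,"wx":0,"wy":0,"wz":19.5,"hand":5},
    {"tx":0.3,"ty":-0.1,"tz":4.1,"wx":0,"wy":0,"wz":19.5,"hand":3},
    {"tx":0.3,"ty":-0.1,"tz":4.1,"wx":0,"wy":0,"wz":19.5,"hand":0.5},
    {"tx":0.3,"ty":-0.1,"tz":4.1,"wx":0,"wy":0,"wz":19.5,"hand":0.5},
    {"tx":0.3,"ty":-0.1,"tz":4.1,"wx":0,"wy":0,"wz":19.5,"hand":0.5},
    {"tx":0.3,"ty":-0.1,"tz":4.1,"wx":0,"wy":0,"wz":19.5,"hand":0.5},
  ],
  newtons=45,
)

```text
time_s: 8.15
ee_pos: [0.5372, 0.083, 0.174]
eef_rot: [0.96, 0.28, 0.0, -0.0]
ft_force: [-0.3, -0.3, -0.6]
finger_gap: 0.0177
grip_force: 0.0
```

play_rows(
  plan=[
    {"tx":0,"ty":0,"tz":0,"wx":0,"wy":0,"wz":-7,"hand":0.5},
    {"tx":0,"ty":0,"tz":0,"wx":0,"wy":0,"wz":-14,"hand":0.5},
    {"tx":0,"ty":0,"tz":0,"wx":0,"wy":0,"wz":-21,"hand":0.5},
    {"tx":0,"ty":0,"tz":0,"wx":0,"wy":0,"wz":-28,"hand":0.5},
    {"tx":0,"ty":0,"tz":0,"wx":0,"wy":0,"wz":-35,"hand":0.5},
    {"tx":0,"ty":0,"tz":0,"wx":0,"wy":0,"wz":-42,"hand":0.5},
    {"tx":0,"ty":0,"tz":0,"wx":0,"wy":0,"wz":-49,"hand":0.5},
    {"tx":0,"ty":0,"tz":0,"wx":0,"wy":0,"wz":-56,"hand":0.5},
    {"tx":0,"ty":0,"tz":0,"wx":0,"wy":0,"wz":-63,"hand":0.5},
    {"tx":0,"ty":0,"tz":0,"wx":0,"wy":0,"wz":-70,"hand":0.5},
    {"tx":0,"ty":0,"tz":0,"wx":0,"wy":0,"wz":-77,"hand":0.5},
    {"tx":0,"ty":0,"tz":0,"wx":0,"wy":0,"wz":-80,"hand":0.5},
  ],
)

```text
time_s: 9.35
ee_pos: [0.5349, 0.0836, 0.1738]
eef_rot: [0.553, 0.833, -0.001, -0.002]
ft_force: [-13.5, 0.9, 11.3]
finger_gap: 0.0137
grip_force: 44.6
```

Run:
```python
from h import *
goal((.5366,.0826,.1745,38.65))
print(readout.sense()["torque"])
```

```text
t 9.35 p [0.5349 0.0836 0.1738] psi 22.83 q [-0.6   0.2   0.41  1.78 -0.09  1.18  0.23] F [-13.5   0.9  11.3] gap 0.0137 44.6
t [-0.16  0.12 -0.07] w [ -0.2   -0.19 -15.82]
[ 0.16131321  3.10890405 -0.21383631]
```

play_rows(
  plan=[
    {"tx":0,"ty":-0.2,"tz":0,"wx":0,"wy":0,"wz":-3,"hand":0.5},
    {"tx":0,"ty":-0.2,"tz":0,"wx":0,"wy":0,"wz":-6,"hand":0.5},
    {"tx":0,"ty":-0.2,"tz":0,"wx":0,"wy":0,"wz":-9,"hand":0.5},
    {"tx":0,"ty":-0.2,"tz":0,"wx":0,"wy":0,"wz":-12,"hand":0.5},
    {"tx":0,"ty":-0.2,"tz":0,"wx":0,"wy":0,"wz":-14,"hand":0.5},
    {"tx":0,"ty":-0.2,"tz":0,"wx":0,"wy":0,"wz":-16,"hand":0.5},
    {"tx":0,"ty":-0.2,"tz":0,"wx":0,"wy":0,"wz":-17,"hand":0.5},
    {"tx":0,"ty":-0.2,"tz":0,"wx":0,"wy":0,"wz":-17,"hand":0.5},
  ],
)

```text
time_s: 10.15
ee_pos: [0.5342, 0.0833, 0.1739]
eef_rot: [0.426, 0.905, 0.0, -0.001]
ft_force: [-6.3, 3.6, 5.2]
finger_gap: 0.0138
grip_force: 44.6
```

Run:
```python
from h import *
goal((.5366,.0826,.1745,38.65))
print(readout.sense()["torque"],readout.sense()["joint_torque"][6])
```

```text
t 10.15 p [0.5342 0.0833 0.1739] psi 39.62 q [-0.57  0.19  0.38  1.79 -0.08  1.18  0.52] F [-6.3  3.6  5.2] gap 0.0138 44.6
t [-0.21  0.14 -0.06] w [-0.03 -0.13  0.97]
[ 0.59477747  1.41776856 -0.08382965] 0.4571736417710781
```

play_rows(
  plan=[
    {"tx":0,"ty":0,"tz":0,"wx":0,"wy":0,"wz":-1.5,"hand":0.5},
    {"tx":0,"ty":0,"tz":0,"wx":0,"wy":0,"wz":-3,"hand":0.5},
    {"tx":0,"ty":0,"tz":0,"wx":0,"wy":0,"wz":-4,"hand":0.5},
    {"tx":0,"ty":0,"tz":0,"wx":0,"wy":0,"wz":-4,"hand":0.5},
  ],
)

```text
time_s: 10.55
ee_pos: [0.5342, 0.0833, 0.1738]
eef_rot: [0.394, 0.919, 0.0, -0.001]
ft_force: [-6.2, 3.7, 4.8]
finger_gap: 0.0141
grip_force: 46.6
```

Run:
```python
from h import *
goal()
print(readout.sense()["torque"],readout.sense()["joint_torque"][6])
```

```text
t 10.55 p [0.5342 0.0833 0.1738] psi 43.54 q [-0.57  0.19  0.37  1.79 -0.08  1.18  0.59] F [-6.2  3.7  4.8] gap 0.0141 46.6
[ 0.73190402  1.35486569 -1.01138949] 1.2581964209675789
```

The z moment jumped to -1.0 N m, so the knob is on its stop. I'll release it and lift clear.

play_rows(
  plan=[
    {"tx":0,"ty":0,"tz":0,"wx":0,"wy":0,"wz":0,"hand":4},
    {"tx":0,"ty":0,"tz":0,"wx":0,"wy":0,"wz":0,"hand":4},
    {"tx":0,"ty":0,"tz":0,"wx":0,"wy":0,"wz":0,"hand":4},
    {"tx":0,"ty":0,"tz":-2,"wx":0,"wy":0,"wz":0,"hand":4},
    {"tx":0,"ty":0,"tz":-6,"wx":0,"wy":0,"wz":0,"hand":4},
    {"tx":0,"ty":0,"tz":-8,"wx":0,"wy":0,"wz":0,"hand":4},
    {"tx":0,"ty":0,"tz":-8,"wx":0,"wy":0,"wz":0,"hand":4},
  ],
)

```text
time_s: 11.25
ee_pos: [0.5367, 0.0822, 0.2568]
eef_rot: [0.395, 0.919, 0.002, 0.002]
ft_force: [0.7, -0.3, 1.4]
finger_gap: 0.0399
grip_force: 0.0
```

Run:
```python
from h import *
goal((.534,-.1765,.23,-12.5))
```

```text
t 11.25 p [0.5367 0.0822 0.2568] psi 43.52 q [-0.58  0.13  0.38  1.67 -0.05  1.34  0.57] F [ 0.7 -0.3  1.4] gap 0.0399 0.0
t [-18.57 -18.02   2.63] w [ 3.300e-01 -1.000e-02  5.602e+01]
```

play_rows(
  plan=[
    {"tx":-2,"ty":-2,"tz":0,"wx":0,"wy":0,"wz":7,"hand":4},
    {"tx":-4.5,"ty":-4.5,"tz":0,"wx":0,"wy":0,"wz":14,"hand":4},
    {"tx":-7,"ty":-7,"tz":0,"wx":0,"wy":0,"wz":21,"hand":4},
    {"tx":-9.5,"ty":-9.5,"tz":0.5,"wx":0,"wy":0,"wz":28,"hand":4},
    {"tx":-12,"ty":-12,"tz":1,"wx":0,"wy":0,"wz":35,"hand":4},
    {"tx":-14.5,"ty":-14.5,"tz":1.5,"wx":0,"wy":0,"wz":42,"hand":4},
    {"tx":-17,"ty":-16.5,"tz":2,"wx":0,"wy":0,"wz":49,"hand":4},
    {"tx":-18.6,"ty":-18,"tz":2.6,"wx":0,"wy":0,"wz":56,"hand":4},
    {"tx":-18.6,"ty":-18,"tz":2.6,"wx":0,"wy":0,"wz":56,"hand":4},
    {"tx":-18.6,"ty":-18,"tz":2.6,"wx":0,"wy":0,"wz":56,"hand":4},
  ],
)

```text
time_s: 12.25
ee_pos: [0.5324, -0.1766, 0.2267]
eef_rot: [0.779, 0.627, -0.0, -0.0]
ft_force: [0.1, 0.1, -0.1]
finger_gap: 0.0399
grip_force: 0.0
```

Run:
```python
from h import *
goal((.534,-.1765,.145,-12.5))
im,d,P=cloud("top"); np.savez("top1.npz",im=im,P=P)
b=(.45,.62,.0,.17)
A=rectify("top",im,.43,.66,-.02,.36,.142,1500.); 
cv2.imwrite("pics/top1.png",np.hstack([A,cv2.resize(im[150:250,330:430],(345,345))]))
S=P[185:230,275:330].reshape(-1,3);S=S[(S[:,2]>.165)&(S[:,2]<.2)]
print(cv2.minAreaRect((S[:,:2]*1000).astype(np.float32)))
```

```text
t 12.25 p [ 0.5324 -0.1766  0.2267] psi -12.41 q [-0.32  0.22  0.65  1.68 -0.13  1.29  0.14] F [ 0.1  0.1 -0.1] gap 0.0399 0.0
t [0.04 0.16 8.17] w [-0.07  0.01  0.09]
((528.58349609375, 87.20393371582031), (18.082345962524414, 79.35670471191406), 38.45418930053711)
```

View pics/top1.png

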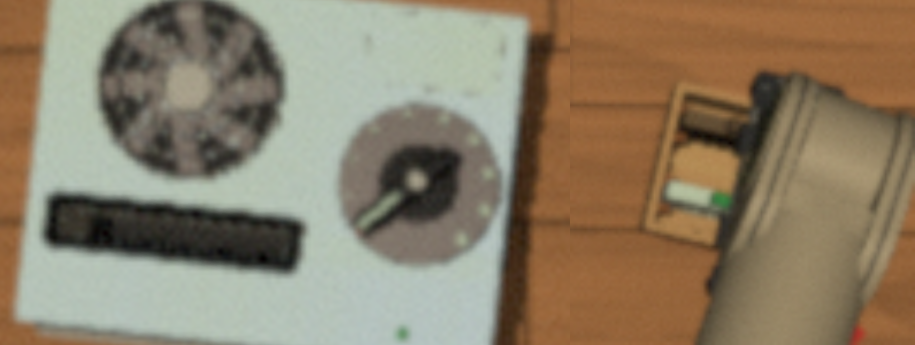

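The pointer now covers the red mark, at about (365,230) in the picture. It measures 128.45° against an expected 128.65°, so the knob is off. Now I'll grasp the clean filter's tab.

play_rows(
  plan=[
    {"tx":0,"ty":0.2,"tz":3,"wx":0,"wy":0,"wz":0,"hand":4},
    {"tx":0,"ty":0.2,"tz":6,"wx":0,"wy":0,"wz":0,"hand":4},
    {"tx":0,"ty":0.2,"tz":7.5,"wx":0,"wy":0,"wz":0,"hand":4},
    {"tx":0,"ty":0.2,"tz":8,"wx":0,"wy":0,"wz":0,"hand":4},
    {"tx":0,"ty":0.2,"tz":8,"wx":0,"wy":0,"wz":0,"hand":4},
    {"tx":0,"ty":0.2,"tz":8,"wx":0,"wy":0,"wz":0,"hand":0.5},
    {"tx":0,"ty":0.2,"tz":8,"wx":0,"wy":0,"wz":0,"hand":0.5},
    {"tx":0,"ty":0.2,"tz":8,"wx":0,"wy":0,"wz":0,"hand":0.5},
    {"tx":0,"ty":0.2,"tz":8,"wx":0,"wy":0,"wz":0,"hand":0.5},
    {"tx":0,"ty":0.2,"tz":8,"wx":0,"wy":0,"wz":0,"hand":0.5},
    {"tx":0,"ty":0.2,"tz":8,"wx":0,"wy":0,"wz":0,"hand":0.5},
  ],
  newtons=25,
)

```text
time_s: 13.4
ee_pos: [0.5347, -0.1771, 0.1478]
eef_rot: [0.78, 0.626, 0.0, -0.0]
ft_force: [-2.4, 0.2, 3.9]
finger_gap: 0.0119
grip_force: 25.0
```

Run:
```python
from h import *
goal((.534,-.1765,.145,-12.5))
print(readout.sense()["torque"])
```

```text
t 13.4 p [ 0.5347 -0.1771  0.1478] psi -12.47 q [-0.29  0.3   0.63  1.77 -0.19  1.14  0.18] F [-2.4  0.2  3.9] gap 0.0119 25.0
t [ 0.04 -0.08  0.28] w [-0.   -0.02  0.03]
[ 0.07200391  0.62462919 -0.05762844]
```

play_rows(
  plan=[
    {"tx":0,"ty":0,"tz":-1,"wx":0,"wy":0,"wz":0,"hand":0.5},
    {"tx":0,"ty":0,"tz":-3,"wx":0,"wy":0,"wz":0,"hand":0.5},
    {"tx":0,"ty":0,"tz":-5.5,"wx":0,"wy":0,"wz":0,"hand":0.5},
    {"tx":0,"ty":0,"tz":-8,"wx":0,"wy":0,"wz":0,"hand":0.5},
    {"tx":0,"ty":0,"tz":-10.5,"wx":0,"wy":0,"wz":0,"hand":0.5},
    {"tx":0,"ty":0,"tz":-13,"wx":0,"wy":0,"wz":0,"hand":0.5},
    {"tx":0,"ty":0,"tz":-15.5,"wx":0,"wy":0,"wz":0,"hand":0.5},
    {"tx":0,"ty":0,"tz":-18,"wx":0,"wy":0,"wz":0,"hand":0.5},
    {"tx":0,"ty":0,"tz":-20,"wx":0,"wy":0,"wz":0,"hand":0.5},
    {"tx":0,"ty":0,"tz":-21,"wx":0,"wy":0,"wz":0,"hand":0.5},
    {"tx":0,"ty":0,"tz":-21,"wx":0,"wy":0,"wz":0,"hand":0.5},
  ],
  newtons=35,
)

```text
time_s: 14.5
ee_pos: [0.535, -0.1774, 0.3586]
eef_rot: [0.78, 0.626, 0.001, 0.001]
ft_force: [0.1, -0.4, -3.0]
finger_gap: 0.0118
grip_force: 35.0
```

Run:
```python
from h import *
goal((.505,.245,.357,-6.4))
print(readout.sense()["torque"])
```

```text
t 14.5 p [ 0.535  -0.1774  0.3586] psi -12.47 q [-0.33  0.17  0.66  1.45 -0.1   1.56  0.11] F [ 0.1 -0.4 -3. ] gap 0.0118 35.0
t [ 40.59 -12.05   0.14] w [ 0.11 -0.   -6.07]
[-0.02520593  0.03889792  0.02572858]
```

play_rows(
  plan=[
    {"tx":2,"ty":-0.6,"tz":0,"wx":0,"wy":0,"wz":-0.3,"hand":0.5},
    {"tx":5,"ty":-1.5,"tz":0,"wx":0,"wy":0,"wz":-0.7,"hand":0.5},
    {"tx":9,"ty":-2.7,"tz":0,"wx":0,"wy":0,"wz":-1.3,"hand":0.5},
    {"tx":13,"ty":-3.9,"tz":0,"wx":0,"wy":0,"wz":-2,"hand":0.5},
    {"tx":17,"ty":-5,"tz":0,"wx":0,"wy":0,"wz":-2.6,"hand":0.5},
    {"tx":21,"ty":-6.2,"tz":0,"wx":0,"wy":0,"wz":-3.2,"hand":0.5},
    {"tx":25,"ty":-7.4,"tz":0,"wx":0,"wy":0,"wz":-3.8,"hand":0.5},
    {"tx":29,"ty":-8.6,"tz":0,"wx":0,"wy":0,"wz":-4.4,"hand":0.5},
    {"tx":33,"ty":-9.8,"tz":0,"wx":0,"wy":0,"wz":-5,"hand":0.5},
    {"tx":36.5,"ty":-10.8,"tz":0,"wx":0,"wy":0,"wz":-5.5,"hand":0.5},
    {"tx":39,"ty":-11.6,"tz":0,"wx":0,"wy":0,"wz":-5.9,"hand":0.5},
    {"tx":40.6,"ty":-12,"tz":0,"wx":0,"wy":0,"wz":-6.1,"hand":0.5},
  ],
)

```text
time_s: 15.7
ee_pos: [0.504, 0.2476, 0.3559]
eef_rot: [0.744, 0.668, -0.001, -0.0]
ft_force: [1.4, -1.0, -2.5]
finger_gap: 0.0119
grip_force: 35.0
```

play_rows(
  plan=[
    {"tx":0,"ty":0,"tz":2,"wx":0,"wy":0,"wz":0,"hand":0.5},
    {"tx":0,"ty":0,"tz":4,"wx":0,"wy":0,"wz":0,"hand":0.5},
    {"tx":0,"ty":0,"tz":6,"wx":0,"wy":0,"wz":0,"hand":0.5},
    {"tx":0,"ty":0,"tz":6,"wx":0,"wy":0,"wz":0,"hand":0.5},
    {"tx":0,"ty":0,"tz":6,"wx":0,"wy":0,"wz":0,"hand":0.5},
  ],
)

```text
time_s: 16.2
ee_pos: [0.5052, 0.2446, 0.2976]
eef_rot: [0.746, 0.666, -0.0, 0.0]
ft_force: [0.2, -0.7, -1.1]
finger_gap: 0.0119
grip_force: 35.0
```

Run:
```python
from h import *
goal((.505,.245,.29,-6.4))
for n in("side","top"):
    im,d,P=cloud(n); np.savez(n+"2.npz",im=im,P=P)
    c=project(n,[.505,.245,.16]).astype(int); print(c)
    cv2.imwrite(f"pics/{n}2.png",cv2.resize(im[max(c[1]-60,0):c[1]+60,max(c[0]-70,0):c[0]+70],None,fx=4,fy=4,interpolation=cv2.INTER_CUBIC))
a=cv2.imread("pics/side2.png");b=cv2.imread("pics/top2.png");h=min(len(a),len(b));o=np.hstack([a[:h],b[:h]]);cv2.imwrite("pics/both2.png",cv2.resize(o,None,fx=.7,fy=.7))
```

```text
t 16.2 p [0.5052 0.2446 0.2976] psi -6.42 q [-0.8   0.16  0.31  1.55 -0.05  1.44 -0.6 ] F [ 0.2 -0.7 -1.1] gap 0.0119 35.0
t [ 0.04 -0.03  0.76] w [-0.03  0.04 -0.02]
[240 202]
[247 216]
```

View pics/both2.png

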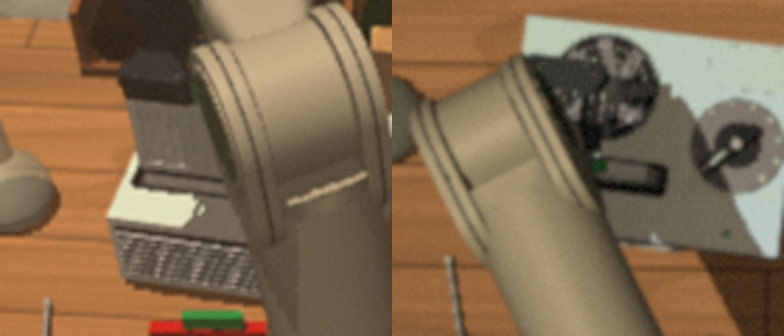

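The filter hangs over the slot. In the left (side) half, its lower edge is at about (160,165), just above the lip at (165,180). I'll lower it in stages and check the forces.

play_rows(
  plan=[
    {"tx":0,"ty":0,"tz":0.6,"wx":0,"wy":0,"wz":0,"hand":0.5},
    {"tx":0,"ty":0,"tz":1.2,"wx":0,"wy":0,"wz":0,"hand":0.5},
    {"tx":0,"ty":0,"tz":1.8,"wx":0,"wy":0,"wz":0,"hand":0.5},
    {"tx":0,"ty":0,"tz":2.2,"wx":0,"wy":0,"wz":0,"hand":0.5},
    {"tx":0,"ty":0,"tz":2.5,"wx":0,"wy":0,"wz":0,"hand":0.5},
    {"tx":0,"ty":0,"tz":2.5,"wx":0,"wy":0,"wz":0,"hand":0.5},
  ],
)

```text
time_s: 16.9
ee_pos: [0.5049, 0.2452, 0.272]
eef_rot: [0.745, 0.667, -0.0, -0.0]
ft_force: [0.6, 0.1, -2.3]
finger_gap: 0.0117
grip_force: 35.0
```

play_rows(
  plan=[
    {"tx":0,"ty":0,"tz":0.3,"wx":0,"wy":0,"wz":0,"hand":0.5},
    {"tx":0,"ty":0,"tz":0.5,"wx":0,"wy":0,"wz":0,"hand":0.5},
    {"tx":0,"ty":0,"tz":0.7,"wx":0,"wy":0,"wz":0,"hand":0.5},
    {"tx":0,"ty":0,"tz":0.7,"wx":0,"wy":0,"wz":0,"hand":0.5},
  ],
)

```text
time_s: 17.3
ee_pos: [0.5051, 0.2452, 0.2653]
eef_rot: [0.745, 0.667, -0.0, -0.0]
ft_force: [-0.4, 0.3, -2.2]
finger_gap: 0.0119
grip_force: 35.0
```

Run:
```python
from h import *
goal((.505,.245,.26,-6.4)); print(readout.sense()["torque"])
```

```text
t 17.3 p [0.5051 0.2452 0.2653] psi -6.36 q [-0.8   0.17  0.3   1.61 -0.05  1.37 -0.6 ] F [-0.4  0.3 -2.2] gap 0.0119 35.0
t [-0.02 -0.    0.53] w [-0.02  0.01  0.04]
[-0.0491012   0.01378587  0.04536761]
```

Entry was clean: the bottom edge is about 4 mm below the casing top, with no side force. I'll keep lowering it under control.

play_rows(
  plan=[
    {"tx":0,"ty":0,"tz":0.4,"wx":0,"wy":0,"wz":0,"hand":0.5},
    {"tx":0,"ty":0,"tz":0.8,"wx":0,"wy":0,"wz":0,"hand":0.5},
    {"tx":0,"ty":0,"tz":1.2,"wx":0,"wy":0,"wz":0,"hand":0.5},
    {"tx":0,"ty":0,"tz":1.6,"wx":0,"wy":0,"wz":0,"hand":0.5},
    {"tx":0,"ty":0,"tz":2,"wx":0,"wy":0,"wz":0,"hand":0.5},
    {"tx":0,"ty":0,"tz":2,"wx":0,"wy":0,"wz":0,"hand":0.5},
  ],
)

```text
time_s: 17.9
ee_pos: [0.5049, 0.2452, 0.2448]
eef_rot: [0.745, 0.667, -0.0, -0.0]
ft_force: [0.3, -0.6, -1.3]
finger_gap: 0.0114
grip_force: 35.0
```

Run:
```python
from h import *
goal((.505,.245,.17,-6.4)); print(readout.sense()["torque"])
```

```text
t 17.9 p [0.5049 0.2452 0.2448] psi -6.36 q [-0.8   0.19  0.3   1.64 -0.06  1.33 -0.6 ] F [ 0.3 -0.6 -1.3] gap 0.0114 35.0
t [-0.01  0.02  7.48] w [-0.04  0.03  0.04]
[-0.08238905  0.03948645 -0.04191309]
```

play_rows(
  plan=[
    {"tx":0,"ty":0,"tz":0.5,"wx":0,"wy":0,"wz":0,"hand":0.5},
    {"tx":0,"ty":0,"tz":1,"wx":0,"wy":0,"wz":0,"hand":0.5},
    {"tx":0,"ty":0,"tz":1.5,"wx":0,"wy":0,"wz":0,"hand":0.5},
    {"tx":0,"ty":0,"tz":2,"wx":0,"wy":0,"wz":0,"hand":0.5},
    {"tx":0,"ty":0,"tz":2.5,"wx":0,"wy":0,"wz":0,"hand":0.5},
    {"tx":0,"ty":0,"tz":3,"wx":0,"wy":0,"wz":0,"hand":0.5},
    {"tx":0,"ty":0,"tz":3.5,"wx":0,"wy":0,"wz":0,"hand":0.5},
    {"tx":0,"ty":0,"tz":3.5,"wx":0,"wy":0,"wz":0,"hand":0.5},
  ],
)

```text
time_s: 18.7
ee_pos: [0.5048, 0.2451, 0.2097]
eef_rot: [0.745, 0.667, -0.001, -0.0]
ft_force: [0.7, -0.1, -2.7]
finger_gap: 0.0118
grip_force: 35.0
```

play_rows(
  plan=[
    {"tx":0,"ty":0,"tz":0.5,"wx":0,"wy":0,"wz":0,"hand":0.5},
    {"tx":0,"ty":0,"tz":1,"wx":0,"wy":0,"wz":0,"hand":0.5},
    {"tx":0,"ty":0,"tz":1.5,"wx":0,"wy":0,"wz":0,"hand":0.5},
    {"tx":0,"ty":0,"tz":2,"wx":0,"wy":0,"wz":0,"hand":0.5},
    {"tx":0,"ty":0,"tz":2.5,"wx":0,"wy":0,"wz":0,"hand":0.5},
    {"tx":0,"ty":0,"tz":3,"wx":0,"wy":0,"wz":0,"hand":0.5},
    {"tx":0,"ty":0,"tz":3.5,"wx":0,"wy":0,"wz":0,"hand":0.5},
    {"tx":0,"ty":0,"tz":3.5,"wx":0,"wy":0,"wz":0,"hand":0.5},
  ],
)

```text
time_s: 19.5
ee_pos: [0.5048, 0.2451, 0.1747]
eef_rot: [0.745, 0.667, -0.001, -0.0]
ft_force: [0.4, 0.1, -1.6]
finger_gap: 0.0116
grip_force: 35.0
```

Run:
```python
from h import *
goal((.505,.245,.1648,-6.4)); print(readout.sense()["torque"])
```

```text
t 19.5 p [0.5048 0.2451 0.1747] psi -6.36 q [-0.79  0.24  0.3   1.73 -0.07  1.19 -0.58] F [ 0.4  0.1 -1.6] gap 0.0116 35.0
t [-0.01  0.02  0.99] w [-0.05  0.04  0.04]
[-0.08094584  0.03451535  0.0204737 ]
```

play_rows(
  plan=[
    {"tx":0,"ty":0,"tz":0.3,"wx":0,"wy":0,"wz":0,"hand":0.5},
    {"tx":0,"ty":0,"tz":0.6,"wx":0,"wy":0,"wz":0,"hand":0.5},
    {"tx":0,"ty":0,"tz":0.8,"wx":0,"wy":0,"wz":0,"hand":0.5},
    {"tx":0,"ty":0,"tz":0.9,"wx":0,"wy":0,"wz":0,"hand":0.5},
    {"tx":0,"ty":0,"tz":1,"wx":0,"wy":0,"wz":0,"hand":0.5},
    {"tx":0,"ty":0,"tz":1.1,"wx":0,"wy":0,"wz":0,"hand":0.5},
    {"tx":0,"ty":0,"tz":1.1,"wx":0,"wy":0,"wz":0,"hand":0.5},
  ],
)

```text
time_s: 20.2
ee_pos: [0.5053, 0.2453, 0.1648]
eef_rot: [0.745, 0.667, 0.0, 0.0]
ft_force: [-0.2, -0.7, -1.1]
finger_gap: 0.0117
grip_force: 35.0
```

play_rows(
  plan=[
    {"tx":0,"ty":0,"tz":0.1,"wx":0,"wy":0,"wz":0,"hand":0.5},
    {"tx":0,"ty":0,"tz":0.2,"wx":0,"wy":0,"wz":0,"hand":0.5},
    {"tx":0,"ty":0,"tz":0.2,"wx":0,"wy":0,"wz":0,"hand":0.5},
  ],
)

```text
time_s: 20.5
ee_pos: [0.5059, 0.2453, 0.1648]
eef_rot: [0.745, 0.667, 0.001, 0.0]
ft_force: [-5.2, -4.0, 15.1]
finger_gap: 0.0119
grip_force: 35.0
```

Bottomed: +15 N at z 0.1648, exactly the expected home height. I'll relieve the push, release and lift away.

play_rows(
  plan=[
    {"tx":0,"ty":0,"tz":-0.2,"wx":0,"wy":0,"wz":0,"hand":0.5},
    {"tx":0,"ty":0,"tz":-0.2,"wx":0,"wy":0,"wz":0,"hand":3.5},
    {"tx":0,"ty":0,"tz":-0.2,"wx":0,"wy":0,"wz":0,"hand":3.5},
    {"tx":0,"ty":0,"tz":-0.2,"wx":0,"wy":0,"wz":0,"hand":3.5},
    {"tx":0,"ty":0,"tz":-1.5,"wx":0,"wy":0,"wz":0,"hand":3.5},
    {"tx":0,"ty":0,"tz":-4,"wx":0,"wy":0,"wz":0,"hand":3.5},
    {"tx":0,"ty":0,"tz":-8,"wx":0,"wy":0,"wz":0,"hand":3.5},
    {"tx":0,"ty":0,"tz":-12,"wx":0,"wy":0,"wz":0,"hand":3.5},
  ],
)

```text
time_s: 21.3
ee_pos: [0.5049, 0.245, 0.2846]
eef_rot: [0.745, 0.667, -0.0, 0.0]
ft_force: [0.7, 0.5, -0.8]
finger_gap: 0.0351
grip_force: 0.0
```

play_rows(
  plan=[
    {"tx":-4,"ty":0,"tz":-1,"wx":0,"wy":0,"wz":0,"hand":3.5},
    {"tx":-8,"ty":0,"tz":-2,"wx":0,"wy":0,"wz":0,"hand":3.5},
    {"tx":-12,"ty":0,"tz":-2,"wx":0,"wy":0,"wz":0,"hand":3.5},
    {"tx":-16,"ty":0,"tz":-2,"wx":0,"wy":0,"wz":0,"hand":3.5},
    {"tx":-20,"ty":0,"tz":-2,"wx":0,"wy":0,"wz":0,"hand":3.5},
    {"tx":-24,"ty":0,"tz":-2,"wx":0,"wy":0,"wz":0,"hand":3.5},
    {"tx":-28,"ty":0,"tz":-2,"wx":0,"wy":0,"wz":0,"hand":3.5},
    {"tx":-31,"ty":0,"tz":-2,"wx":0,"wy":0,"wz":0,"hand":3.5},
    {"tx":-32,"ty":0,"tz":-2,"wx":0,"wy":0,"wz":0,"hand":3.5},
    {"tx":-32,"ty":0,"tz":-2,"wx":0,"wy":0,"wz":0,"hand":3.5},
  ],
)

```text
time_s: 22.3
ee_pos: [0.4696, -0.0739, 0.3033]
eef_rot: [0.746, 0.666, 0.001, 0.0]
ft_force: [-0.3, 0.4, 0.2]
finger_gap: 0.0349
grip_force: 0.0
```

Run:
```python
from h import *
goal()
im,d,P=cloud("top"); cv2.imwrite("pics/top3.png",cv2.resize(im[140:310,130:430],None,fx=2.6,fy=2.6,interpolation=cv2.INTER_CUBIC))
h=cv2.cvtColor(im,cv2.COLOR_BGR2HSV);m=np.zeros(d.shape,bool);m[200:235,215:282]=1
g=m&(h[...,0]>45)&(h[...,0]<85)&(h[...,1]>90)
print("tab",np.nanmedian(P[g],0),g.sum()); S=P[m];S=S[(S[:,2]>.139)&(S[:,2]<.158)]; print("frame z",np.nanmedian(S[:,2]),len(S))
S=P[185:230,275:330].reshape(-1,3);S=S[(S[:,2]>.165)&(S[:,2]<.2)]
print(cv2.minAreaRect((S[:,:2]*1000).astype(np.float32)))
```

```text
t 22.3 p [ 0.4696 -0.0739  0.3033] psi -6.51 q [-0.52 -0.07  0.56  1.76  0.04  1.44 -0.08] F [-0.3  0.4  0.2] gap 0.0349 0.0
tab [0.50709043 0.24150223 0.16898313] 85
frame z 0.1429053748899929 294
((532.354248046875, 90.4718017578125), (22.29450225830078, 79.4205093383789), 41.19635772705078)
```

View pics/top3.png

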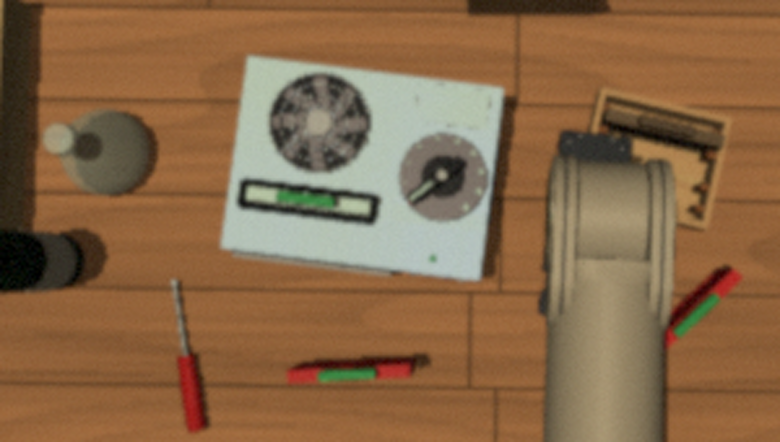

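The filter sits in the slot at (308,200) with its tab top at z = 0.169 m, which is fully home. The knob points at the off mark at (415,195), and the brown filter is still in the crate at (665,120).

```bash
python3 -c "
from plant import job; print(job.hand_in())"
```

```text
the job is handed in; nothing more can be done
None
```

The job is handed in: the fan knob is against its off stop, and after that the clean filter was guided fully home and released, in about 22 s; the used filter is still in the crate, and nothing else in view had moved.

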